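# Restart the cheese counter at its rocker switches

### The arm

A 7-joint arm with a two-finger parallel gripper is mounted at the origin on a cart in front of the work surface, level with it; the furniture and walls round the work are solid. World frame = base frame: x ahead of the robot, y to its left, z up, the work surface at z = 0. Lengths are in m, angles in rad, forces in N, time in s.
With the tool pointing down it reaches from about 0.4 to 0.875 m from the base axis. Payload 6.5 kg.
Tool frame: the origin (TCP) lies midway between the tips of the shut fingers; the grasp point (between the pads) lies grip_point_offset behind it (grip_point_offset is the distance from the TCP to the grasp point, in m); y points along the fingers, x is the direction in which the jaws open and shut, and the axes are right-handed (so a half turn about y gives the same grasp; the last joint's range is limited). The gripper opens to 88 mm and grips with 3 to 60 N. Pads are 18 mm wide; open, the fingers measure 123 mm over their backs; the gripper's body (75 mm by 187 mm) begins 45 mm behind the grasp point.
Start: joints at [1.175, 0.536, -0.004, 1.538, 0.003, 1.067, -0.071], TCP at [0.211, -0.615, 0.239] pointing down, gripper open.
Joint ranges: [-2.7, 2.7], [-0.37, 2.16], [-1.27, 1.26], [0.24, 2.4], [-1.31, 4.45], [0.19, 1.91], [-2.76, 2.76]. Speed limits (rad/s): [2.39, 2.39, 3.14, 3.14, 3.14, 3.14, 3.14].

### API

Orientations are given as a unit quaternion [x, y, z, w].
In Python, from workcell import get_obs, snapshot, hand_in, look_for, cut_out, pinpoint, grip_point_offset gives the robot as it stands.
- The arm moves only by the shell command python3 -m creep 'ROWS' [OPENING] [FORCE]. ROWS is JSON, a list of rows, each a list of 6 numbers: the shift along the tool's x, y, z as a fraction of full scale, then the turn, a rotation vector about the tool's x, y, z as a fraction of full scale. In form: [[tx, ty, tz, ax, ay, az], ...]. A call has 1 to 5 rows; each row is the pose to reach, as a shift and turn from the pose commanded when the call began, along the tool's axes at that moment, turning the shorter way round; what a row does not reach only later rows make up. Full scale, the value 1, is 0.1 m for a shift and 2 pi rad for a turn. A row lasts 1/10 s, in which the tool goes at most 50 mm and 8.59 degrees, less where a joint would pass 70% of its speed; a pose out of reach is approached as far as the arm can. A call with a number of a shift or a turn outside -1 to 1 is refused whole. A call with a gripper value outside its range is refused whole. OPENING is the gripper's target within -1 to 1 (fully open at 1, half-way at 0, shut at -1), set as the call begins (- or left out, the last holds). The fingers move at their own pace and stop on an object; FORCE is the grip in N (left out, the last holds). Time passes only in rows, so rows that repeat a pose let the fingers close. It gives the time, the measured TCP pose, the force and the opening at its end, in the units of the state.
- get_obs(): the state, without advancing time (a new reading comes with each control period).
- snapshot(name): name is "scene" or "top" or "wrist"; returns a dict with "pixels" (480x640x3 uint8, red, green, blue), "depth" (480x640 float32, m along the optical axis (not along the pixel's ray), 0 where there is no reading), "K" (3x3 intrinsics, pixels), "k1" (the pictures are not rectified: a ray, as slopes to the right and down, at radius r is drawn at 1 + k1 r^2 times it, then the intrinsics apply), "eye" and "attitude" of the camera in the world. Camera axes: x right, y down, z forward; pixel columns grow to the right and rows downward; lengths in m; the calibration is good to about 2 mm. A picture is of the moment at which its call begins.
- hand_in(): hands the job in, once; it reports no verdict.
Trained networks look in the newest picture that a camera, given by its name, has taken for a name from the list of things; names that differ only in an ending like _2 or _b are one class to them, and where a whole thing is asked for, a point or a joint stands for the part that bears it (a point fixed in the world has none). Each returns a list of dicts, best first, with "p" (0 to 1); they miss things now and then, are a little off and sometimes report something else, mostly with a low value. They report only what shows in the picture. A call takes as long as a camera call.
- look_for(camera, label): "rect" ([left, top, right, bottom] in pixels, round what is visible of it).
- cut_out(camera, label): "region" (480x640 bool, what is visible of it) and "rect" ([left, top, right, bottom] in pixels, round what is visible of it).
- pinpoint(camera, label): "location" ([row, column] in pixels: a listed point, or the origin of a listed thing).
The state is a dict: "t": time; "joint_positions": joint angles; "joint_velocities": joint speeds; "joint_torque": joint torques, N m; "position": TCP position; "tool_rot": TCP orientation; "wrist_force": force on the tool from outside, world axes, zero at the start; "moment": the same for the moment, N m; "finger_gap": finger opening in m.
Only numpy, scipy, OpenCV 4.12 (cv2) and the standard library are available. Lean on these libraries where they do the work, as an engineer would, in place of code of your own. Each camera call takes 0.05 s, during which the arm holds its last target.

### The job

Bring the chilled cheese counter back into service at its switch box: press the far half (the one with the white stroke) of the blue rocker fully down for the fan, then likewise the green one for the cooling, and last the yellow one for the lamps. Leave the red defrost rocker off, and do not pick up or shift any of the cheeses or the butter lying around the box.

Things in the scene. Friction and masses are not known exactly. Their poses are not given: they have to be found in the camera images.
- switch_box: white switch box, aluminium top, 120 (x) x 264 (y) x 55 (z) mm, fixed to the deck; origin at the centre of its underside; its +x points to its far side, away from the robot (give or take its yaw). On its flat top one row of four equal rockers along its y, 60 mm apart: blue, green, yellow, red in any order. Black frames round them, 80 x 50 mm, rise to 59 mm above the deck
- rocker_blue (a joint): blue rocker (fan): 0 = off, 0.35 rad = fully on; grows as the far half is pressed. Friction, no spring: it stays where left; 2 to 3 N at the press point moves it. May start up to 0.06 from off. V-shaped paddle 36 mm wide, 32 mm from pivot to each end; pivot along the box's y, over its middle, 61 mm above the deck. Off: near half level, far half slopes up, its end 11 mm higher
- blue_press (a point): point on the face of the blue rocker's far half (the half with a short white stroke), 20 mm from the pivot, mid-width; it moves with the rocker: 68 mm above the deck when off, 61 mm when fully on, where the far half lies level (2 mm above the black frame) and the near half stands up
- rocker_green (a joint): green rocker (cooling): 0 = off, 0.35 rad = fully on; grows as the far half is pressed. Friction, no spring: it stays where left; 2 to 3 N at the press point moves it. May start up to 0.06 from off. V-shaped paddle 36 mm wide, 32 mm from pivot to each end; pivot along the box's y, over its middle, 61 mm above the deck. Off: near half level, far half slopes up, its end 11 mm higher
- green_press (a point): point on the face of the green rocker's far half (the half with a short white stroke), 20 mm from the pivot, mid-width; it moves with the rocker: 68 mm above the deck when off, 61 mm when fully on, where the far half lies level (2 mm above the black frame) and the near half stands up
- rocker_yellow (a joint): yellow rocker (lamps): 0 = off, 0.35 rad = fully on; grows as the far half is pressed. Friction, no spring: it stays where left; 2 to 3 N at the press point moves it. May start up to 0.06 from off. V-shaped paddle 36 mm wide, 32 mm from pivot to each end; pivot along the box's y, over its middle, 61 mm above the deck. Off: near half level, far half slopes up, its end 11 mm higher
- yellow_press (a point): point on the face of the yellow rocker's far half (the half with a short white stroke), 20 mm from the pivot, mid-width; it moves with the rocker: 68 mm above the deck when off, 61 mm when fully on, where the far half lies level (2 mm above the black frame) and the near half stands up
- rocker_red (a joint): red rocker (defrost, to stay off): 0 = off, 0.35 rad = fully on; grows as the far half is pressed. Friction, no spring: it stays where left; 2 to 3 N at the press point moves it. May start up to 0.06 from off. V-shaped paddle 36 mm wide, 32 mm from pivot to each end; pivot along the box's y, over its middle, 61 mm above the deck. Off: near half level, far half slopes up, its end 11 mm higher
- red_press (a point): point on the face of the red rocker's far half (the half with a short white stroke), 20 mm from the pivot, mid-width; it moves with the rocker: 68 mm above the deck when off, 61 mm when fully on, where the far half lies level (2 mm above the black frame) and the near half stands up
- truffle_slice: pale cheese wedge lying behind the switch box, 67 x 77 x 30 mm, loose; origin at the centre of its underside
- stagionato_brick: grainy yellow cheese brick to the right of the switch box, 57 x 92 x 40 mm, loose; origin at the centre of its underside
- butter_piece: yellow butter block in front of the switch box, 45 x 63 x 22 mm, loose; origin at the centre of its underside
- pecorino_chili: cheese wedge with red chili specks at the left front, 98 x 101 x 62 mm, loose; origin at the centre of its underside
- truffle_round: small round cheese with a sector cut out, at the left, 126 x 130 x 54 mm, loose; origin at the centre of its underside

How it is judged:
By the outcome, as a careful person would: the job done as asked, in the order asked, and still so for the second after the job is handed in, with the robot touching nothing.
It also fails if it takes over 32 s, if anything falls off the work surface, if the arm or the gripper's body presses on something with over 40 N, if the wrist force passes 120 N, or if a joint passes its speed limit or range.

## Working session

There is one attempt and no reset: what is moved stays moved. The work goes in short steps, Python scripts to look and compute and a shell command to move; the robot and the scene stay as the last step left them, time stands still between calls to the robot, and variables do not carry over. Pictures are saved under pics/ and viewed, and the job is handed in when it is done.

```bash
mkdir -p pics; ls
python3 - <<'E'
from workcell import *
import cv2
print(get_obs(), grip_point_offset)
for n in ("scene","top"):
    s=snapshot(n); cv2.imwrite(f"pics/{n}0.png",s["pixels"][:,:,::-1]); print(n,s["K"],s["k1"],s["eye"],s["attitude"])
    for c in "blue green yellow red".split():
        print(c,[(r["location"],round(r["p"],2)) for r in pinpoint(n,c+"_press")[:2]])
E
```

```text
pics
{'t': 0.0, 'joint_positions': array([ 1.17477004,  0.53712962, -0.00439508,  1.53888408,  0.00260168,
        1.06731563, -0.07117016]), 'joint_velocities': array([ 5.77224554e-04, -1.17967305e-03,  8.31751671e-06,  3.48956239e-04,
        1.61339200e-03, -6.61746922e-04, -4.86868181e-04]), 'joint_torque': array([-3.17114573e-04, -5.70987403e+01,  9.90669541e-01, -2.51607585e+01,
       -5.61413902e-02,  1.78530294e-02,  1.36265558e-04]), 'position': array([ 0.21027539, -0.61438604,  0.23785891]), 'tool_rot': array([-0.57500169,  0.4116412 , -0.41058696,  0.57562395]), 'wrist_force': array([-0.80292537,  0.43978815,  0.22049681]), 'moment': array([-0.04501528, -0.01174817, -0.02726259]), 'finger_gap': 0.08757802308632334} 0.0187
scene [[588.63858634   0.         326.47115388]
 [  0.         588.63858634 241.47800934]
 [  0.           0.           1.        ]] -0.028479124838432866 [-0.05192698  0.64985159  1.05977055] [-0.33509256  0.87529307 -0.32363378  0.12975435]
blue [([253.6, 318.5], 0.89)]
green [([218.1, 346.8], 0.92)]
yellow [([237.0, 333.6], 0.89), ([315.3, 219.9], 0.38)]
red [([274.7, 302.2], 0.69)]
top [[510.14656359   0.         312.63422051]
 [  0.         510.14656359 229.72650742]
 [  0.           0.           1.        ]] 0.009040789046741212 [0.31895979 0.01885974 1.02966479] [-0.69800246  0.70856703 -0.07414182  0.07230714]
blue [([232.5, 287.8], 0.58), ([244.7, 406.8], 0.26)]
green [([222.0, 349.9], 0.66)]
yellow [([227.2, 316.4], 0.79)]
red [([234.5, 258.6], 0.83)]
```

View pics/scene0.png

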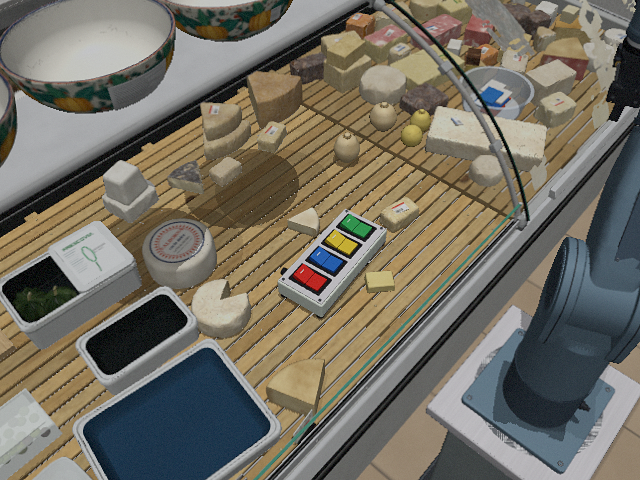

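View pics/top0.png

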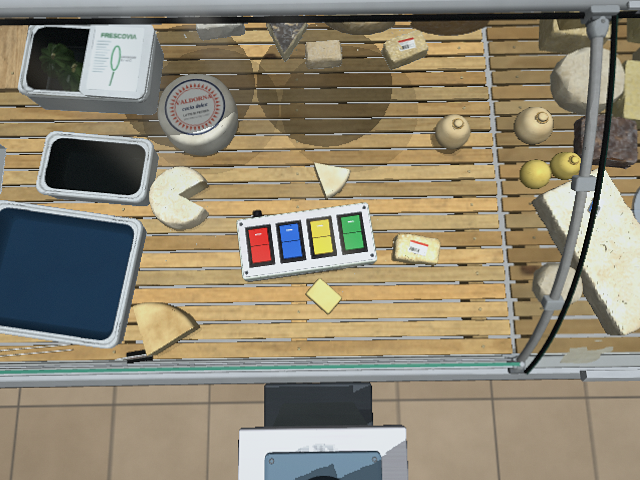

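```bash
cat > h.py <<'E'
import numpy as np,cv2
from scipy.spatial.transform import Rotation as R
def ray(s,row,col):
    K=s["K"]; xd=np.array([(col-K[0,2])/K[0,0],(row-K[1,2])/K[1,1]])
    x=xd.copy()
    for _ in range(20): x=xd/(1+s["k1"]*(x@x))
    return np.array([x[0],x[1],1.])
def depthpt(s,row,col,w=1):
    r,c=int(round(row)),int(round(col)); d=s["depth"][r-w:r+w+1,c-w:c+w+1]; d=np.median(d[d>0])
    return np.array(s["eye"])+R.from_quat(s["attitude"]).apply(ray(s,row,col)*d)
def planept(s,row,col,z):
    v=R.from_quat(s["attitude"]).apply(ray(s,row,col)); e=np.array(s["eye"])
    return e+v*(z-e[2])/v[2]
E
python3 - <<'E'
from workcell import *
from h import *
np.set_printoptions(precision=4,suppress=True)
for n in ("scene","top"):
    s=snapshot(n)
    for c in "blue green yellow red".split():
        p=pinpoint(n,c+"_press")[0]["location"]
        print(n,c,p,depthpt(s,*p),planept(s,*p,0.068))
o=get_obs(); print(R.from_quat(o["tool_rot"]).as_matrix())
for l in ("truffle_slice","switch_box","butter_piece","stagionato_brick"):
    q=cut_out("top",l)
    if q: 
        rr,cc=np.nonzero(q[0]["region"]); P=np.array([depthpt(s,a,b,0) for a,b in zip(rr[::5],cc[::5]) if s["depth"][a,b]>0]); print(l,q[0]["p"],q[0]["rect"],P.min(0),P.max(0))
E
```

```text
scene blue [253.0, 317.3] [0.5225 0.0595 0.0681] [0.5226 0.0595 0.068 ]
scene green [220.2, 349.0] [ 0.5354 -0.0619  0.0665] [ 0.5345 -0.0609  0.068 ]
scene yellow [236.9, 337.0] [ 0.5218 -0.0048  0.0672] [ 0.5214 -0.0043  0.068 ]Traceback (most recent call last):
  File "<stdin>", line 7, in <module>
IndexError: list index out of range
```

Run:
```python
from workcell import *
from h import *
np.set_printoptions(precision=3,suppress=True)
s=snapshot("top")
for l in "blue green yellow red".split():
    for n in [l+"_press"]:
        q=pinpoint("top",n)
        if q: p=q[0]["location"]; print(l,p,q[0]["p"],depthpt(s,*p),planept(s,*p,0.068))
    q=cut_out("top","rocker_"+l)
    if q: print(q[0]["rect"],q[0]["p"])
for l in ("truffle_slice","switch_box","butter_piece","stagionato_brick","truffle_round","pecorino_chili"):
    q=cut_out("top",l)
    if q: 
        rr,cc=np.nonzero(q[0]["region"]); P=np.array([depthpt(s,a,b,0) for a,b in zip(rr[::5],cc[::5]) if s["depth"][a,b]>0]); print(l,q[0]["p"],q[0]["rect"],P.min(0),P.max(0))
print("pole top")
for p in [(520,372),(540,330),(563,270),(578,200),(590,120),(597,60),(598,25),(572,230),(535,350),(585,180),(200,364),(400,366),(300,362),(300,16),(100,18),(612,60),(585,220)]:
    print(p,depthpt(s,p[1],p[0],0) if s["depth"][p[1],p[0]]>0 else None)
cv2.imwrite("pics/topd.png",cv2.applyColorMap(np.clip((1.2-s["depth"])/1.0*255,0,255).astype(np.uint8),2))
s=snapshot("scene")
cv2.imwrite("pics/scened.png",cv2.applyColorMap(np.clip((2.2-s["depth"])/2*255,0,255).astype(np.uint8),2))
print("pole scene")
for p in [(522,210),(518,170),(500,130),(480,95),(440,50),(400,18),(380,5),(505,222),(440,290),(340,385),(300,432),(390,332)]:
    print(p,depthpt(s,p[1],p[0],0) if s["depth"][p[1],p[0]]>0 else None)
o=get_obs(); print(R.from_quat(o["tool_rot"]).as_matrix(),o["t"])
```

```text
blue [231.5, 289.0] 0.81 [0.519 0.06  0.067] [0.519 0.06  0.068]
[134.1, 302.0, 198.6, 355.4] 0.66
green [222.6, 350.4] 0.63 [ 0.535 -0.058  0.067] [ 0.534 -0.058  0.068]
[339.7, 215.9, 364.1, 249.5] 0.85
yellow [224.1, 318.4] 0.96 [0.532 0.004 0.07 ] [0.532 0.004 0.068]
[309.1, 217.4, 332.5, 255.0] 0.92
red [234.6, 257.9] 0.75 [0.513 0.12  0.069] [0.513 0.12  0.068]
[247.5, 227.5, 271.2, 262.9] 0.62
truffle_slice 0.6 [314.2, 164.0, 352.3, 198.4] [ 0.6   -0.062 -0.081] [0.703 0.01  0.034]
switch_box 0.79 [239.0, 206.9, 379.1, 280.2] [ 0.431 -0.108 -0.08 ] [0.588 0.163 0.062]
butter_piece 0.97 [305.5, 280.0, 338.6, 315.9] [ 0.367 -0.037  0.002] [0.432 0.03  0.027]
stagionato_brick 0.77 [392.3, 233.8, 442.2, 267.9] [ 0.458 -0.233  0.01 ] [ 0.52  -0.148  0.044]
truffle_round 0.58 [147.4, 166.5, 207.3, 229.4] [ 0.538  0.23  -0.08 ] [0.7   0.346 0.058]
pecorino_chili 0.81 [131.7, 302.8, 201.2, 353.3] [ 0.292  0.238 -0.076] [0.391 0.353 0.068]
pole top
(520, 372) [ 0.247 -0.382  0.006]
(540, 330) [ 0.325 -0.376  0.128]
(563, 270) [ 0.416 -0.375  0.235]
(578, 200) [ 0.51  -0.374  0.306]
(59
[... 210 characters left out ...]
[0.272 0.235 0.016]
(400, 366) [ 0.266 -0.138  0.082]
(300, 362) [0.273 0.043 0.019]
(300, 16) [0.749 0.029 0.406]
(100, 18) [0.749 0.301 0.407]
(612, 60) [ 0.679 -0.391  0.401]
(585, 220) [ 0.535 -0.517  0.058]
pole scene
(522, 210) [ 0.284 -0.45  -0.028]
(518, 170) [ 0.357 -0.544  0.001]
(500, 130) [ 0.373 -0.392  0.217]
(480, 95) [ 0.576 -0.681  0.063]
(440, 50) [ 0.807 -0.819  0.051]
(400, 18) [ 0.668 -0.384  0.385]
(380, 5) [ 0.717 -0.372  0.404]
(505, 222) [ 0.287 -0.362 -0.004]
(440, 290) [ 0.285 -0.082  0.002]
(340, 385) [ 0.3    0.237 -0.002]
(300, 432) [0.267 0.38  0.077]
(390, 332) [ 0.302  0.076 -0.   ]
[[ 0.324 -0.     0.946]
 [-0.946 -0.     0.324]
 [ 0.    -1.    -0.   ]] 1.55
```

Run:
```python
from workcell import *
import cv2
s=snapshot("wrist"); cv2.imwrite("pics/wrist0.png",s["pixels"][:,:,::-1]); print(s["eye"],s["attitude"])
```

```text
[ 0.27694678 -0.59182908  0.3852129 ] [ 0.80567815 -0.5753442  -0.08195181  0.11465456]
```

Run:
```python
import cv2,numpy as np
a=cv2.imread("pics/scene0.png"); b=cv2.imread("pics/top0.png")
x=cv2.resize(a[190:460,260:560],None,fx=2,fy=2,interpolation=cv2.INTER_CUBIC); cv2.imwrite("pics/z1.png",x)
x=cv2.resize(b[190:390,230:630],None,fx=2,fy=2,interpolation=cv2.INTER_CUBIC); cv2.imwrite("pics/z2.png",x)
```

```text
(no output)
```

View pics/z1.png

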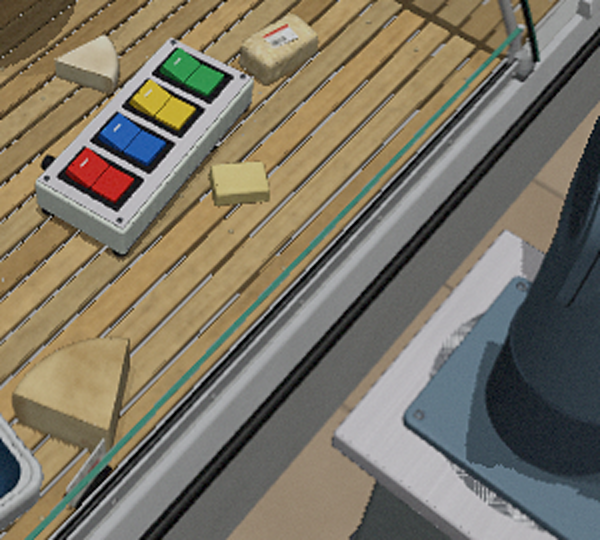

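View pics/z2.png

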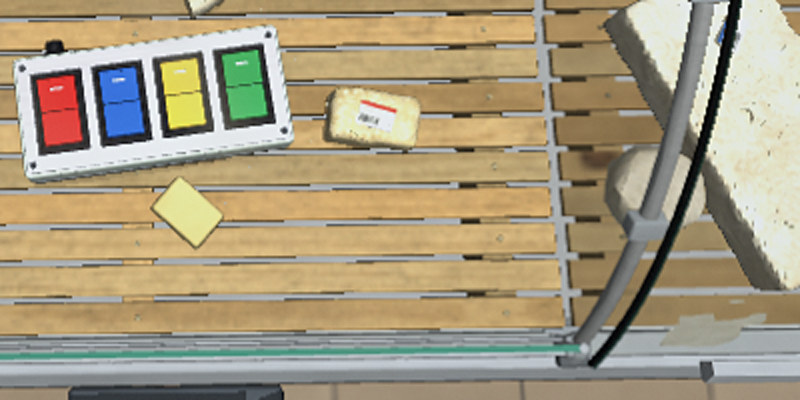

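View pics/scened.png

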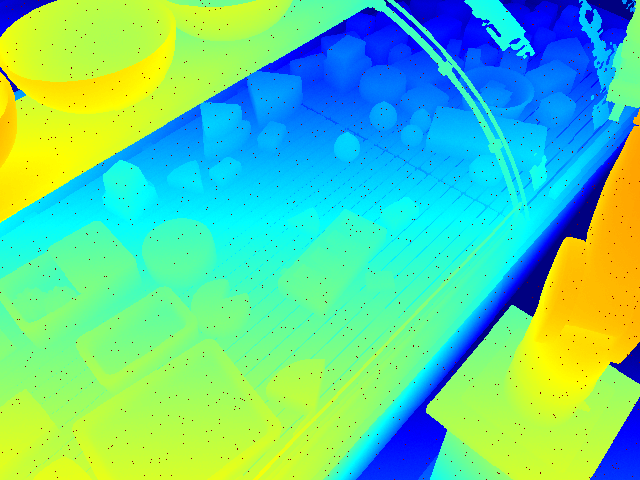

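View pics/topd.png

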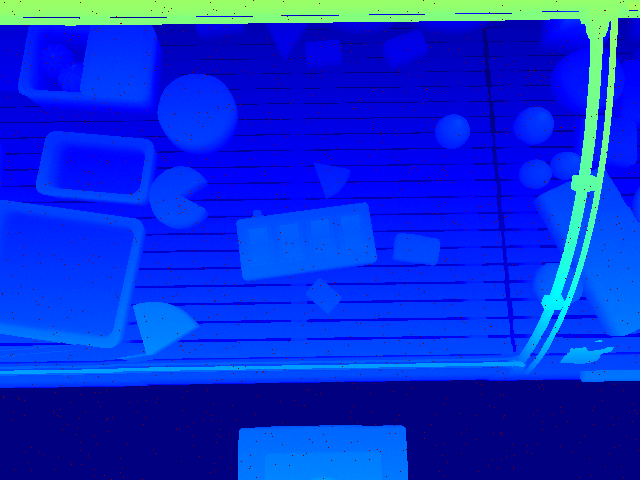

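View pics/wrist0.png

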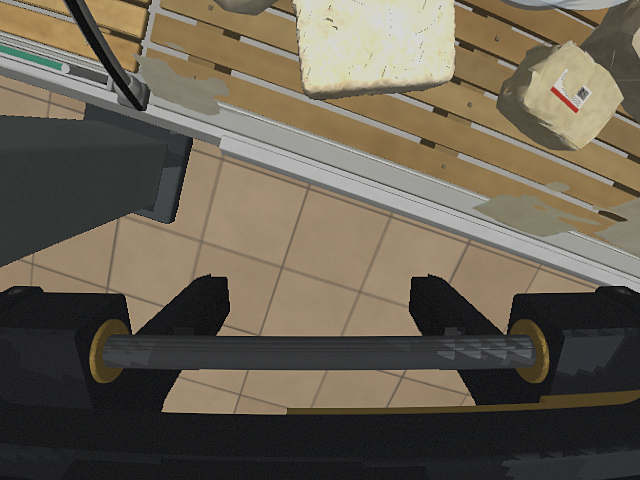

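Run:
```python
from workcell import *
from h import *
np.set_printoptions(precision=4,suppress=True)
for n in ("scene","top"):
    s=snapshot(n)
    rr,cc=np.mgrid[200:320,230:400].reshape(2,-1)
    ok=s["depth"][rr,cc]>0; rr=rr[ok];cc=cc[ok]
    P=np.array([depthpt(s,a,b,0) for a,b in zip(rr,cc)])
    m=(P[:,2]>0.047)&(P[:,2]<0.075)&(P[:,0]>.43)&(P[:,0]<.62)&(P[:,1]>-.12)&(P[:,1]<.19)
    print(n,"rect",cv2.minAreaRect((P[m,:2]*1000).astype(np.float32)), np.median(P[m,2]))
    px=s["pixels"][rr,cc][:,None,:].astype(np.uint8)
    hsv=cv2.cvtColor(px,cv2.COLOR_RGB2HSV)[:,0].astype(int)
    C={}
    for c,(lo,hi) in dict(red=(-8,8),yellow=(22,34),green=(50,80),blue=(100,125)).items():
        h=(hsv[:,0]+90)%180-90 if c=="red" else hsv[:,0]
        k=m&(h>=lo)&(h<=hi)&(hsv[:,1]>150)&(P[:,2]>.055)
        Q=P[k]; r=cv2.minAreaRect((Q[:,:2]*1000).astype(np.float32)); C[c]=Q.mean(0)
        print(c,k.sum(),Q.mean(0),np.round(np.percentile(Q[:,2],[2,50,98]),4),r)
    d=C["red"]-C["green"]; print("yaw deg",np.degrees(np.arctan2(-d[0],d[1])),np.linalg.norm(d[:2]))
```

```text
scene rect ((502.31976318359375, 28.297470092773438), (120.80341339111328, 265.6819763183594), 7.016428470611572) 0.057900959430259746
red 494 [0.4924 0.1175 0.0634] [0.0562 0.0626 0.0725] ((507.74285888671875, 48.77184295654297), (71.28360748291016, 179.44700622558594), 10.503762245178223)
yellow 420 [ 0.5067 -0.0007  0.0635] [0.0566 0.0627 0.073 ] ((509.0063781738281, -4.520420074462891), (70.88685607910156, 45.769676208496094), 7.254970550537109)
green 391 [ 0.5141 -0.0589  0.0635] [0.057  0.063  0.0716] ((507.0600891113281, 21.73155975341797), (72.0120849609375, 213.43406677246094), 6.836719989776611)
blue 468 [0.4993 0.0579 0.0633] [0.0566 0.0629 0.0717] ((505.69683837890625, 27.34939956665039), (72.60049438476562, 160.1219024658203), 7.015650272369385)
yaw deg 7.039981742964432 0.17768610853433003
top rect ((505.47222900390625, 28.6004638671875), (120.48291778564453, 263.85394287109375), 7.155047416687012) 0.057842620319861426
red 622 [0.4937 0.1173 0.0642] [0.0577 0.0634 0.0726] ((494.90155029296875, 117.69224548339844), (65.21370697021484, 35.708980560302734), 6.708629608154297)
yellow 334 [0.5048 0.0051 0.0638] [0.0584 0.0631 0.0718] ((508.7575378417969, -0.7401409149169922), (63.060096740722656, 35.2614860534668), 7.409206867218018)
green 167 [ 0.5255 -0.0685  0.0649] [0.0588 0.064  0.0713] ((516.9995727539062, -66.56449890136719), (62.650360107421875, 23.330272674560547), 9.748541831970215)
blue 621 [0.5009 0.0581 0.0642] [0.0579 0.0638 0.0713] ((501.81134033203125, 58.1452522277832), (64.599609375, 36.08169937133789), 7.01042366027832)
yaw deg 9.705727162474313 0.18846617176367828
```

```bash
python3 -m creep '[[-0.4,-0.1,0.2,0,0.015,0],[-0.8,-0.2,0.4,0,0.033,0],[-1,-0.2,0.55,0,0.033,0]]' -1 20
cat >> h.py <<'E'
def goto(xyz, yaw=np.radians(7.05)):
    from workcell import get_obs
    o=get_obs(); M=R.from_quat(o["tool_rot"]).as_matrix()
    d=M.T@(np.array(xyz)-o["position"])
    e=np.array([np.cos(yaw),np.sin(yaw),0]); T=np.c_[np.cross([0,0,-1.],e),[0,0,-1.],e]
    rv=R.from_matrix(M.T@T).as_rotvec()
    print("t",o["t"],"pos",o["position"].round(4),"F",o["wrist_force"].round(2),"gap",round(o["finger_gap"],4),"\n shift/0.1:",(d/0.1).round(3),"turn:",(rv/2/np.pi).round(4), "n",np.linalg.norm(d).round(3))
E
python3 -c "
from h import *
goto([.28,-.31,.26])"
```

```text
t: 2.0
position: [0.2307, -0.5002, 0.2598]
tool_rot: [-0.529, 0.469, -0.469, 0.529]
wrist_force: [0.1, 0.2, 0.3]
finger_gap: 0.0661
t 2.0 pos [ 0.2307 -0.5002  0.2598] F [0.1  0.18 0.28] gap 0.0661 
 shift/0.1: [-1.829 -0.003  0.718] turn: [-0.0001 -0.0005  0.0001] n 0.197
```

Tracks well. Continue around the arch's front.

```bash
python3 -m creep '[[-0.45,0,0.15,0,0,0],[-0.9,0,0.35,0,0,0],[-1,0,0.4,0,0,0]]'; python3 -m creep '[[-0.45,0,0.15,0,0,0],[-0.85,0,0.4,0,0,0]]' ; python3 -c "
from h import *
goto([.40,-.15,.22])"
```

```text
t: 2.3
position: [0.2592, -0.3937, 0.2587]
tool_rot: [-0.53, 0.467, -0.467, 0.532]
wrist_force: [1.1, -0.5, 0.3]
finger_gap: 0.0422
t: 2.5
position: [0.2861, -0.3086, 0.2589]
tool_rot: [0.529, -0.469, 0.469, -0.529]
wrist_force: [0.8, 0.6, -0.1]
finger_gap: 0.0263
t 2.5 pos [ 0.2861 -0.3086  0.2589] F [ 0.77  0.65 -0.08] gap 0.0263 
 shift/0.1: [-1.439  0.387  1.32 ] turn: [ 0.     -0.0006  0.0001] n 0.199
```

```bash
python3 -m creep '[[-0.35,0,0.35,0,0,0],[-0.7,0,0.7,0,0,0],[-1,0,1,0,0,0]]'; python3 -m creep '[[-0.4,0.2,0.3,0,0,0],[-0.8,0.4,0.5,0,0,0],[-1,0.6,0.7,0,0,0]]' ; python3 -c "
from h import *
goto([.519,.0605,.11])"
```

```text
t: 2.8
position: [0.3755, -0.1961, 0.2593]
tool_rot: [-0.53, 0.468, -0.469, 0.53]
wrist_force: [1.1, -0.5, 0.3]
finger_gap: 0.0021
t: 3.1
position: [0.4324, -0.0871, 0.1985]
tool_rot: [-0.53, 0.467, -0.468, 0.531]
wrist_force: [0.9, -0.2, 0.3]
finger_gap: 0.0005
t 3.1 pos [ 0.4324 -0.0871  0.1985] F [ 0.91 -0.19  0.3 ] gap 0.0005 
 shift/0.1: [-1.357  0.887  1.042] turn: [-0.0003  0.0003 -0.    ] n 0.193
```

```bash
python3 -m creep '[[-0.4,0.2,0.3,0,0,0],[-0.7,0.4,0.6,0,0,0],[-1,0.6,0.8,0,0,0]]'; python3 -m creep '[[-0.35,0.2,0.25,0,0,0],[-0.35,0.2,0.25,0,0,0],[-0.35,0.2,0.25,0,0,0]]' ; python3 -c "
from h import *
import cv2
from workcell import *
goto([.519,.0605,.061])
for n in ('scene','wrist'):
  s=snapshot(n); p=s['pixels'][:,:,::-1]
  cv2.imwrite('pics/'+n+'1.png',cv2.resize(p[170:340,220:440],None,fx=3,fy=3) if n=='scene' else p)
"
```

```text
t: 3.4
position: [0.5009, 0.0208, 0.1381]
tool_rot: [-0.529, 0.468, -0.469, 0.53]
wrist_force: [-0.1, -0.6, -0.1]
finger_gap: 0.0009
t: 3.7
position: [0.5191, 0.0575, 0.1181]
tool_rot: [0.53, -0.468, 0.468, -0.53]
wrist_force: [0.8, 0.4, 1.0]
finger_gap: 0.0001
t 3.7 pos [0.5191 0.0575 0.1181] F [0.83 0.4  1.05] gap 0.0001 
 shift/0.1: [-0.03   0.571  0.004] turn: [ 0.0002  0.0002 -0.    ] n 0.057
```

View pics/scene1.png

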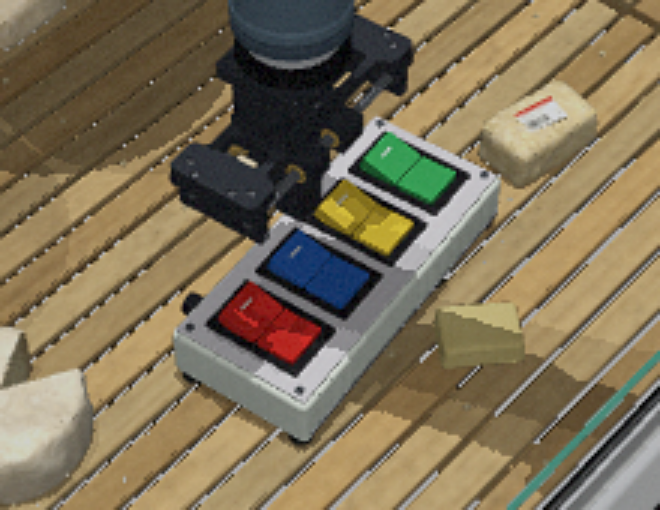

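View pics/wrist1.png

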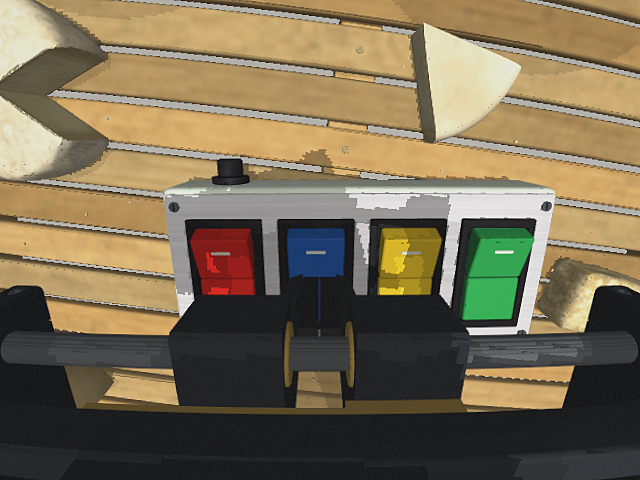

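```bash
python3 -m creep '[[-0.03,0.3,0.01,0,0,0],[-0.03,0.45,0.01,0,0,0],[-0.03,0.52,0.01,0,0,0],[-0.03,0.55,0.01,0,0,0],[-0.03,0.55,0.01,0,0,0]]'; python3 -c "
from h import *
goto([.519,.0605,.061])"
```

```text
t: 4.3
position: [0.5196, 0.0595, 0.0639]
tool_rot: [0.53, -0.469, 0.469, -0.529]
wrist_force: [-0.0, -0.3, -0.1]
finger_gap: 0.0006
t 4.3 pos [0.5196 0.0595 0.0639] F [-0.02 -0.28 -0.06] gap 0.0006 
 shift/0.1: [-0.011  0.029 -0.005] turn: [ 0.     -0.0002  0.    ] n 0.003
```

```bash
python3 -m creep '[[0,0.02,0,0,0,0],[0,0.03,0,0,0,0],[0,0.03,0,0,0,0]]';  python3 -m creep '[[0,0.01,0,0,0,0],[0,0.015,0,0,0,0],[0,0.015,0,0,0,0]]'
```

```text
t: 4.6
position: [0.5201, 0.0599, 0.0614]
tool_rot: [-0.529, 0.468, -0.469, 0.53]
wrist_force: [-0.1, -1.6, 5.0]
finger_gap: 0.0004
t: 4.9
position: [0.5202, 0.0599, 0.0612]
tool_rot: [-0.53, 0.468, -0.469, 0.53]
wrist_force: [-4.4, -2.8, 21.5]
finger_gap: 0.0004
```

```bash
python3 -m creep '[[0,-0.3,0,0,0,0],[0,-0.6,0,0,0,0],[0,-0.6,0,0,0,0]]'; python3 -m creep '[[0.4,0,0,0,0,0],[0.8,0,0,0,0,0],[1,0,0,0,0,0]]'; python3 -c "
from h import *
import cv2
from workcell import *
goto([.5337,-.0586,.065])
for n in ('scene','wrist'):
  s=snapshot(n); p=s['pixels'][:,:,::-1]
  cv2.imwrite('pics/'+n+'2.png',cv2.resize(p[170:340,220:440],None,fx=3,fy=3) if n=='scene' else p)
"
```

```text
t: 5.2
position: [0.5222, 0.0608, 0.1228]
tool_rot: [-0.528, 0.467, -0.47, 0.532]
wrist_force: [0.4, -0.0, -0.1]
finger_gap: 0.0005
t: 5.5
position: [0.5317, -0.043, 0.1188]
tool_rot: [0.529, -0.469, 0.47, -0.528]
wrist_force: [0.6, 0.4, -0.6]
finger_gap: 0.0007
t 5.5 pos [ 0.5317 -0.043   0.1188] F [ 0.56  0.35 -0.56] gap 0.0007 
 shift/0.1: [0.156 0.538 0.002] turn: [ 0.0001 -0.0006  0.0003] n 0.056
```

View pics/scene2.png

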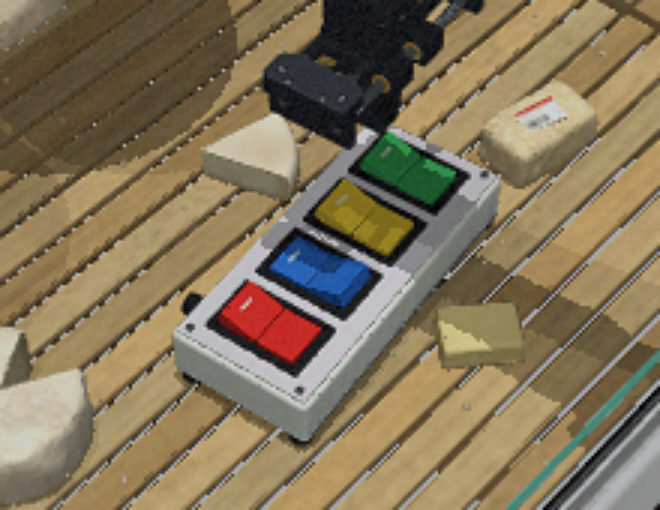

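View pics/wrist2.png

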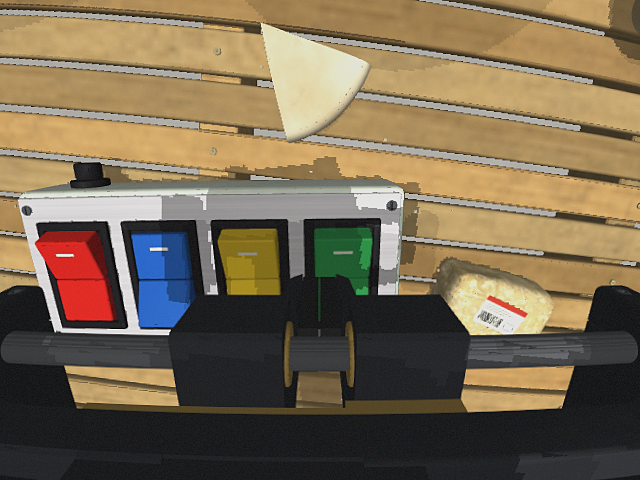

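```bash
python3 -m creep '[[0.155,0,0,0,0,0],[0.155,0.3,0,0,0,0],[0.155,0.45,0,0,0,0],[0.155,0.53,0,0,0,0],[0.155,0.55,0,0,0,0]]'; python3 -m creep '[[0,0.01,0,0,0,0],[0,0.02,0,0,0,0],[0,0.02,0,0,0,0]]'
```

```text
t: 6.1
position: [0.5332, -0.0531, 0.0635]
tool_rot: [0.53, -0.469, 0.467, -0.53]
wrist_force: [-1.1, 1.5, 1.7]
finger_gap: -0.0
t: 6.4
position: [0.534, -0.0544, 0.0627]
tool_rot: [-0.53, 0.468, -0.469, 0.53]
wrist_force: [-0.5, -0.3, 1.0]
finger_gap: 0.0005
```

```bash
python3 -m creep '[[0.02,0.015,0,0,0,0],[0.03,0.025,0,0,0,0],[0.03,0.025,0,0,0,0]]'
```

```text
t: 6.7
position: [0.5345, -0.0561, 0.0612]
tool_rot: [-0.529, 0.468, -0.468, 0.53]
wrist_force: [-5.5, 5.3, 17.6]
finger_gap: 0.0004
```

```bash
python3 -m creep '[[0,-0.3,0,0,0,0],[0,-0.6,0,0,0,0],[0,-0.6,0,0,0,0]]'; python3 -m creep '[[-0.4,0,0,0,0,0],[-0.58,0,0,0,0,0],[-0.58,0,0,0,0,0]]'; python3 -c "
from h import *
import cv2
from workcell import *
s=snapshot('wrist'); p=s['pixels'][:,:,::-1]
goto([.5264,.0009,.065])
cv2.imwrite('pics/wrist3.png',p)
"
```

```text
t: 7.0
position: [0.5368, -0.0583, 0.1232]
tool_rot: [-0.528, 0.467, -0.471, 0.531]
wrist_force: [0.8, 0.4, -0.1]
finger_gap: 0.0006
t: 7.3
position: [0.5265, 0.0028, 0.1194]
tool_rot: [-0.53, 0.468, -0.467, 0.531]
wrist_force: [0.6, -0.1, 0.6]
finger_gap: 0.0005
t 7.35 pos [0.5267 0.0006 0.1193] F [0.17 0.31 0.41] gap 0.0005 
 shift/0.1: [-0.004  0.543 -0.002] turn: [0.0001 0.0002 0.    ] n 0.054
```

View pics/wrist3.png

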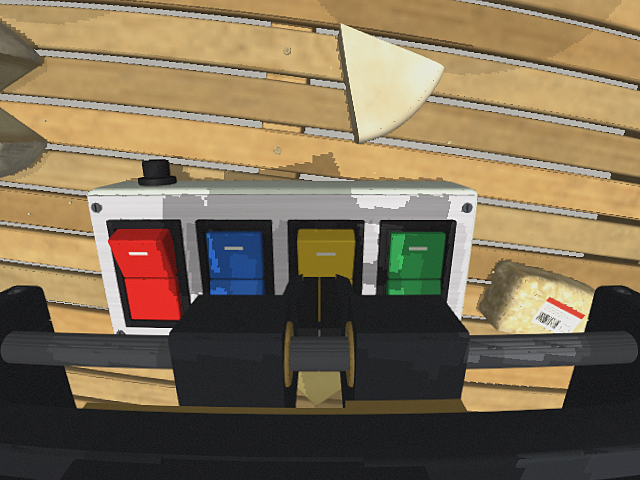

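```bash
python3 -m creep '[[0,0.3,0,0,0,0],[0,0.45,0,0,0,0],[0,0.53,0,0,0,0],[0,0.56,0,0,0,0],[0,0.56,0,0,0,0]]'; python3 -m creep '[[0,0.015,0,0,0,0],[0,0.025,0,0,0,0],[0,0.025,0,0,0,0]]'
```

```text
t: 7.85
position: [0.5269, -0.0005, 0.0636]
tool_rot: [0.53, -0.469, 0.469, -0.529]
wrist_force: [0.4, -0.3, 0.0]
finger_gap: 0.0005
t: 8.15
position: [0.5274, 0.0, 0.0616]
tool_rot: [-0.529, 0.468, -0.469, 0.53]
wrist_force: [0.6, -0.3, 0.1]
finger_gap: 0.0003
```

```bash
python3 -m creep '[[0,0.015,0,0,0,0],[0,0.02,0,0,0,0],[0,0.02,0,0,0,0]]'
```

```text
t: 8.45
position: [0.5275, 0.0, 0.0612]
tool_rot: [-0.53, 0.468, -0.469, 0.53]
wrist_force: [-5.4, 0.2, 22.1]
finger_gap: 0.0005
```

Same stop height and force as the others. I'll lift, back away toward the robot and check.

```bash
python3 -m creep '[[0,-0.3,0,0,0,0],[0,-0.6,0,0,0,0],[0,-0.9,0,0,0,0],[0,-1,0,0,0,0]]'; python3 -m creep '[[0.4,0,-0.2,0,0,0],[0.8,-0.1,-0.3,0,0,0],[1,-0.2,-0.4,0,0,0],[1,-0.2,-0.4,0,0,0]]';python3 -m creep '[[0.3,0,-0.2,0,0,0],[0.6,0,-0.4,0,0,0],[0.6,0,-0.4,0,0,0]]'
python3 - <<'E'
from h import *
from workcell import *
print(get_obs()["position"],get_obs()["wrist_force"])
for n,w in (('scene',(170,340,220,440)),('top',(150,330,220,450))):
  s=snapshot(n); p=s['pixels'][:,:,::-1]; a,b,c,d=w
  cv2.imwrite('pics/'+n+'4.png',cv2.resize(p[a:b,c:d],None,fx=3,fy=3))
  c0=np.array([.504,.0284]); y=np.radians(7.05); ex=np.array([np.cos(y),np.sin(y)]); ey=np.array([-ex[1],ex[0]])
  rr,cc=np.mgrid[195:325,230:400].reshape(2,-1); ok=s["depth"][rr,cc]>0
  P=np.array([depthpt(s,i,j,0) for i,j in zip(rr[ok],cc[ok])]); u=(P[:,:2]-c0)@ex; v=(P[:,:2]-c0)@ey
  for nm,yy in (("red",.09),("blue",.03),("yellow",-.03),("green",-.09)):
    k=(abs(v-yy)<.012)&(P[:,2]>.05)&(P[:,2]<.09); f=k&(u>.012)&(u<.028); g=k&(u<-.012)&(u>-.028)
    print(n,nm,"far z",np.median(P[f,2]).round(4),"near z",np.median(P[g,2]).round(4),f.sum(),g.sum())
E
```

```text
t: 8.85
position: [0.5285, 0.0003, 0.162]
tool_rot: [-0.529, 0.467, -0.47, 0.531]
wrist_force: [-0.1, -0.4, -0.7]
finger_gap: 0.0003
t: 9.25
position: [0.4986, -0.1082, 0.1794]
tool_rot: [0.529, -0.47, 0.471, -0.528]
wrist_force: [-0.4, 0.2, -0.6]
finger_gap: 0.0007
t: 9.55
position: [0.4646, -0.1721, 0.1781]
tool_rot: [0.529, -0.47, 0.469, -0.527]
wrist_force: [-0.1, 0.2, -0.5]
finger_gap: 0.0003
[ 0.46455862 -0.17206662  0.17812705] [-0.0539536   0.19431454 -0.53009117]
scene red far z 0.069 near z 0.0617 73 72
scene blue far z 0.0614 near z 0.0685 58 51
scene yellow far z 0.0611 near z 0.0684 59 53
scene green far z 0.0617 near z 0.0683 57 50
top red far z 0.0683 near z 0.062 105 101
top blue far z 0.0616 near z 0.0703 101 97
top yellow far z 0.0616 near z 0.0695 98 97
top green far z 0.0615 near z 0.0699 100 95
```

View pics/scene4.png

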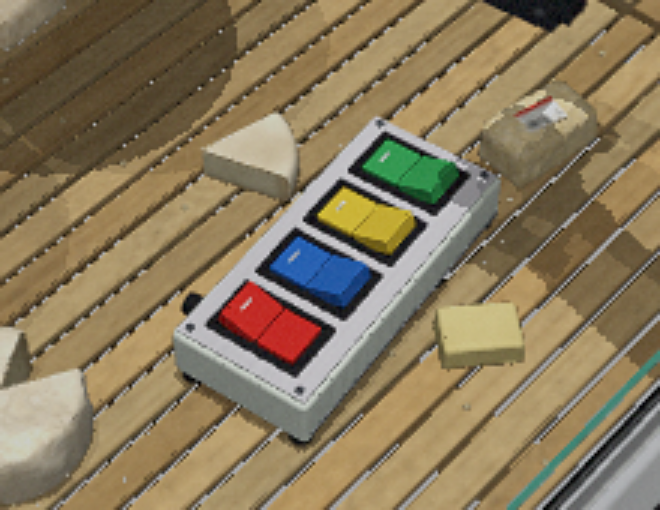

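View pics/top4.png

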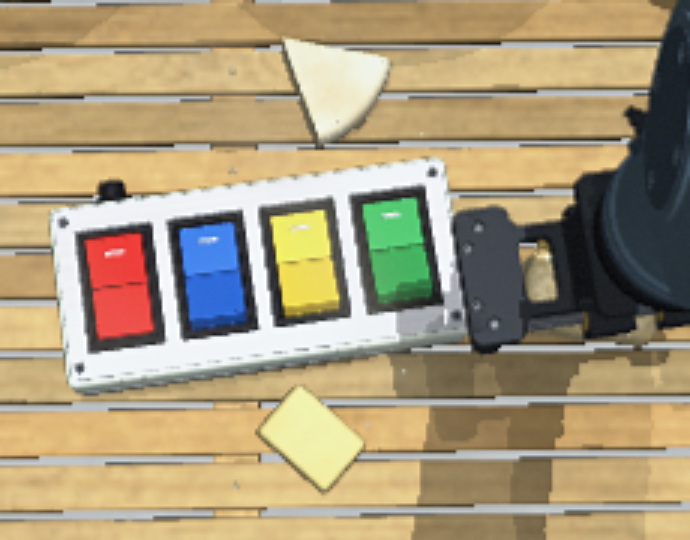

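Both pictures show blue, green and yellow with the far half level and the near half up. Red is still off and the cheeses and butter look unmoved. The robot touches nothing, so I'm handing in.

```bash
python3 -c "
from workcell import *
print(hand_in())"
```

```text
the job is handed in; nothing more can be done
None
```

The blue, green and yellow rockers are fully on, pressed in that order with the shut fingertips, and the job is handed in at about 9.7 s of the 32 s allowed.

- **Presses:** each press stopped at the same height, z = 0.0612 m, with 18 to 22 N upward on the wrist.
- **Final heights:** after I backed the arm away, depth from both fixed cameras put the three far halves at 61 to 62 mm, which is level and fully on.
- **Red rocker:** its far half is still at 68 to 69 mm, so it is off.
- **Surroundings:** the truffle slice, butter and brick look unmoved by eye, but I did not measure them again. The pecorino and truffle round were mostly outside the last pictures, and the arm never went near them.
- **Clearance:** the arm stood clear of everything at z = 0.18 m, with wrist force close to zero.

Two checks disagreed:
- **Box angle:** the top camera's first reading was 9.7° from the rocker colours, because part of the green one was missed. I used 7.05°, which the box outline from both cameras agreed on.
- **Green press:** it landed about 3 mm to one side of the middle, which made no difference to the result.

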